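# Sort the dropper bottles onto their coasters

## Robot

A 7-joint arm with a two-finger parallel gripper is mounted at the origin on a cart in front of the work surface, level with it; the furniture and walls round the work are solid. World frame = base frame: x ahead of the robot, y to its left, z up, the work surface at z = 0. Lengths are in m, angles in rad, forces in N, time in s.
With the tool pointing down it reaches from about 0.425 to 0.925 m from the base axis. Payload 6.8 kg.
Tool frame: the origin (TCP) lies at the very end of the fingers, on their centre line; the grasp point (between the pads) lies 19 mm behind it (r.tcp_to_grasp is the distance from the TCP to the grasp point, in m); z points along the fingers, y is the line along which they close (so a half turn about z gives the same grasp; the last joint's range is limited). The gripper opens to 85 mm and grips with 20 to 120 N. Pads are 22 mm wide; open, the fingers measure 114 mm over their backs; the gripper's body (76 mm by 85 mm) begins 54 mm behind the grasp point. The pads swing forward as they close: fully open they stand 13 mm farther back than shut.
Start: joints at [-1.209, 0.477, 0.022, 1.555, -0.011, 1.109, -0.083], TCP at [0.306, 0.602, 0.231] pointing down, gripper open.
Joint ranges: [-2.96, 2.96], [-0.34, 2.1], [-1.41, 1.46], [0.24, 2.44], [-1.37, 4.51], [0.17, 1.92], [-2.96, 2.96]. Speed limits (rad/s): [2.39, 2.39, 3.14, 3.14, 3.14, 3.14, 3.14].

## Interface

Orientations are given as a rotation vector (axis times angle).
In Python, from bench import r gives the robot as it stands.
- The arm moves only by the tool step_arm, never from a script. Its argument "moves" is a list of rows, each a list of 7 numbers: the shift along the tool's x, y, z in mm, then the turn, a rotation vector about the tool's x, y, z in rad, then the finger opening in mm, from 0 to 85.4. A call has 1 to 8 rows; each row is the pose to reach, as a shift and turn from the pose commanded when the call began, along the tool's axes at that moment; what a row does not reach only later rows make up. A row lasts 1/10 s, in which the tool goes at most 50 mm and 8.59 degrees, less where a joint would pass 70% of its speed; a pose out of reach is approached as far as the arm can. A call with a gripper value outside its range is refused whole. The fingers move at their own pace and stop on an object; "grip_force" is the grip in N (left out, the last holds). Time passes only in rows, so rows that repeat a pose let the fingers close. It gives the time, the measured TCP pose, the force, the opening and the grip force at its end, in the units of the state.
- r.get_obs(): the state, without advancing time (a new reading comes with each control period).
- r.grab_frame(name): name is "scene" or "top" or "wrist"; returns a dict with "image" (400x640x3 uint8, red, green, blue), "depth" (400x640 float32, m along the optical axis (not along the pixel's ray), 0 where there is no reading), "mtx" (3x3 intrinsics, pixels), "rvec" (rotation vector, rad) and "tvec" (3), from world to camera coordinates, as OpenCV has them. Camera axes: x right, y down, z forward; pixel columns grow to the right and rows downward; lengths in m; the calibration is good to about 2 mm. A picture is of the moment at which its call begins.
- r.hand_in(): hands the job in; it is judged then, once.
The state is a dict: "clock": time; "joints": joint angles; "qvel": joint speeds; "tau": joint torques, N m; "tcp_pos": TCP position; "orientation": TCP orientation; "contact_force": force on the tool from outside, world axes, zero at the start; "moment": the same for the moment, N m; "grip_width": finger opening in m; "gripper_force": force on a finger pad.
Only numpy, scipy, OpenCV 4.12 (cv2) and the standard library are available. Lean on these libraries where they do the work, as an engineer would, in place of code of your own. Each camera call takes 0.05 s, during which the arm holds its last target. There are 200 camera calls.

## Task

Tidy the reagents for the class: stand each of the four dropper bottles on the island in front of you in a coaster of the same colour as its rubber bulb, one bottle to a coaster, so that red bulbs end in the two red coasters and black bulbs in the two black ones. Keep the bottles upright, sitting flat inside the rims at the end, and leave the two specimen jars where they stand.

Things in the scene. Friction and masses are not known exactly. Their poses are not given: they have to be found in the camera images.
- bottle_red_1_mid (a point): Centre of a dropper bottle of brown glass with a red rubber bulb on top of a black collar: upright, round, 104 mm tall, loose, about 75 g. Glass body 33 mm across up to 56 mm above its foot, collar and bulb above that 23 mm across (grip the body or the collar). This point is on its axis, 52 mm above its foot; z points up along the bottle. The two bottles with red bulbs are interchangeable.
- bottle_red_2_mid (a point): Centre of a dropper bottle of brown glass with a red rubber bulb on top of a black collar: upright, round, 104 mm tall, loose, about 75 g. Glass body 33 mm across up to 56 mm above its foot, collar and bulb above that 23 mm across (grip the body or the collar). This point is on its axis, 52 mm above its foot; z points up along the bottle. The two bottles with red bulbs are interchangeable.
- bottle_black_1_mid (a point): Centre of a dropper bottle of brown glass with a black rubber bulb on top of a black collar: upright, round, 104 mm tall, loose, about 75 g. Glass body 33 mm across up to 56 mm above its foot, collar and bulb above that 23 mm across (grip the body or the collar). This point is on its axis, 52 mm above its foot; z points up along the bottle. The two bottles with black bulbs are interchangeable.
- bottle_black_2_mid (a point): Centre of a dropper bottle of brown glass with a black rubber bulb on top of a black collar: upright, round, 104 mm tall, loose, about 75 g. Glass body 33 mm across up to 56 mm above its foot, collar and bulb above that 23 mm across (grip the body or the collar). This point is on its axis, 52 mm above its foot; z points up along the bottle. The two bottles with black bulbs are interchangeable.
- coaster_red_1: A round red bottle coaster fixed to the worktop, 66 mm across, with a raised rim 11 mm high round a flat recess 49 mm across; the floor of the recess is 4 mm above the worktop. Origin: the centre of its underside, on the worktop; z up. Holds one bottle. All bottles, coasters and jars stand to the right of the tap, whose bent spout rises to 0.39 m above the worktop at the left, and in front of the row of equipment at the back.
- coaster_red_2: A round red bottle coaster fixed to the worktop, 66 mm across, with a raised rim 11 mm high round a flat recess 49 mm across; the floor of the recess is 4 mm above the worktop. Origin: the centre of its underside, on the worktop; z up. Holds one bottle. All bottles, coasters and jars stand to the right of the tap, whose bent spout rises to 0.39 m above the worktop at the left, and in front of the row of equipment at the back.
- coaster_black_1: A round black bottle coaster fixed to the worktop, 66 mm across, with a raised rim 11 mm high round a flat recess 49 mm across; the floor of the recess is 4 mm above the worktop. Origin: the centre of its underside, on the worktop; z up. Holds one bottle. All bottles, coasters and jars stand to the right of the tap, whose bent spout rises to 0.39 m above the worktop at the left, and in front of the row of equipment at the back.
- coaster_black_2: A round black bottle coaster fixed to the worktop, 66 mm across, with a raised rim 11 mm high round a flat recess 49 mm across; the floor of the recess is 4 mm above the worktop. Origin: the centre of its underside, on the worktop; z up. Holds one bottle. All bottles, coasters and jars stand to the right of the tap, whose bent spout rises to 0.39 m above the worktop at the left, and in front of the row of equipment at the back.
- jar_1_mid (a point): Centre of a clear specimen jar with a cream screw lid, 49 mm across and 68 mm tall, loose, standing among the bottles; to be left alone. This point is on its axis, 34 mm above its foot; z up.
- jar_2_mid (a point): Centre of a clear specimen jar with a cream screw lid, 49 mm across and 68 mm tall, loose, standing among the bottles; to be left alone. This point is on its axis, 34 mm above its foot; z up.
Mind the look-alikes: they are no part of the job. Leave any yellow look-alike of the part that bears bottle_black_2_mid alone. Leave any pink look-alike of the part that bears bottle_red_1_mid alone.

How it is judged:
At the end, for the whole second after the job is handed in: Every coaster holds a bottle with a bulb of its colour: axes within 12 mm, foot on the recess floor (bottle centre 51 to 61 mm above the coaster underside), tilt under 0.12 rad, at rest; both jars upright (tilt under 0.12 rad) and within 20 mm of where they stood (((horizontal distance between bottle_red_1_mid and coaster_red_1 below 0.012 m and z of bottle_red_1_mid in the frame of coaster_red_1 between 0.051 and 0.061 m) or (horizontal distance between bottle_red_2_mid and coaster_red_1 below 0.012 m and z of bottle_red_2_mid in the frame of coaster_red_1 between 0.051 and 0.061 m)) and ((horizontal distance between bottle_red_1_mid and coaster_red_2 below 0.012 m and z of bottle_red_1_mid in the frame of coaster_red_2 between 0.051 and 0.061 m) or (horizontal distance between bottle_red_2_mid and coaster_red_2 below 0.012 m and z of bottle_red_2_mid in the frame of coaster_red_2 between 0.051 and 0.061 m)) and ((horizontal distance between bottle_black_1_mid and coaster_black_1 below 0.012 m and z of bottle_black_1_mid in the frame of coaster_black_1 between 0.051 and 0.061 m) or (horizontal distance between bottle_black_2_mid and coaster_black_1 below 0.012 m and z of bottle_black_2_mid in the frame of coaster_black_1 between 0.051 and 0.061 m)) and ((horizontal distance between bottle_black_1_mid and coaster_black_2 below 0.012 m and z of bottle_black_1_mid in the frame of coaster_black_2 between 0.051 and 0.061 m) or (horizontal distance between bottle_black_2_mid and coaster_black_2 below 0.012 m and z of bottle_black_2_mid in the frame of coaster_black_2 between 0.051 and 0.061 m)) and angle between each of bottle_red_1_mid, bottle_red_2_mid, bottle_black_1_mid, bottle_black_2_mid, jar_1_mid, jar_2_mid's own z axis and vertical below 0.12 rad and linear speed of each of bottle_red_1, bottle_red_2, bottle_black_1, bottle_black_2 below 0.02 m/s and distance of each of jar_1_mid, jar_2_mid from where it was at the start of the episode below 0.02 m); the robot touches nothing.
It fails at once if a dropper bottle is tipped over (more than 0.8 rad from upright) (angle between any of bottle_red_1_mid, bottle_red_2_mid, bottle_black_1_mid, bottle_black_2_mid's own z axis and vertical above 0.8 rad).
It fails at once if a specimen jar is pushed or carried more than 30 mm from its place, or tipped (more than 0.5 rad) (distance of any of jar_1_mid, jar_2_mid from where it was at the start of the episode above 0.03 m or angle between any of jar_1_mid, jar_2_mid's own z axis and vertical above 0.5 rad).
It also fails if it takes over 115 s, if anything falls off the work surface, if the arm or the gripper's body presses on something with over 40 N, if the wrist force passes 120 N, or if a joint passes its speed limit or range.

## Working session

There is one attempt and no reset: what is moved stays moved. The work goes in short steps, Python scripts to look and compute and a tool call to move; the robot and the scene stay as the last step left them, time stands still between calls to the robot, and variables do not carry over. Pictures are saved under pics/ and viewed, at most 14 in all, crops included, and the job is handed in when it is done.

Besides the shell and the picture viewer there is one more tool, called after "Request:" as name(argument=value, ...), one argument or row to a line, values as JSON. step_arm: Moves the arm, as the interface text tells. Its arguments: {"type":"object","properties":{"moves":{"type":"array","items":{"type":"array","items":{"type":"number"}}},"grip_force":{"type":"number"}},"required":["moves"]}

```bash
mkdir -p pics; ls
python3 - <<'E'
from bench import r
import cv2,numpy as np,pickle
for n in("scene","top"):
    f=r.grab_frame(n);pickle.dump(f,open(f"{n}.pkl","wb"))
    cv2.imwrite(f"pics/{n}0.png",f["image"][:,:,::-1])
    print(n,f["mtx"].tolist(),f["rvec"],f["tvec"])
o=r.get_obs();print(o)
E
```

```text
pics
scene [[363.7079547357565, 0.0, 311.31749625557893], [0.0, 363.7079547357565, 201.4645032419359], [0.0, 0.0, 1.0]] [ 1.02208804 -2.53692955  0.95091987] [0.28155409 0.46204229 0.53759633]
top [[488.1439631748961, 0.0, 320.5646130144897], [0.0, 488.1439631748961, 197.92443249060304], [0.0, 0.0, 1.0]] [ 2.10907769 -2.14823372  0.19432819] [-0.21562407  0.57097525  1.17014762]
{'clock': 0.1, 'joints': array([-1.2090988 ,  0.47770926,  0.02232862,  1.55633909, -0.01152193,
        1.1093081 , -0.08307556]), 'qvel': array([-0.00083855, -0.00101511,  0.00082618, -0.0019342 ,  0.00047524,
        0.00185172, -0.00100738]), 'tau': array([ 4.70986037e-03, -5.97752559e+01,  1.61389042e+00, -2.81952864e+01,
        1.28735224e-02,  5.09095189e-03, -7.20735045e-06]), 'tcp_pos': array([0.30533197, 0.60139889, 0.23043384]), 'orientation': array([-7.31048484e-01, -3.05505201e+00,  2.52929765e-03]), 'contact_force': array([ 0.09414716, -0.90293659,  0.18089754]), 'moment': array([-0.00187372,  0.03386827,  0.00061692]), 'gripper_force': 0.0, 'grip_width': 0.0856727098671194}
```

View pics/scene0.png

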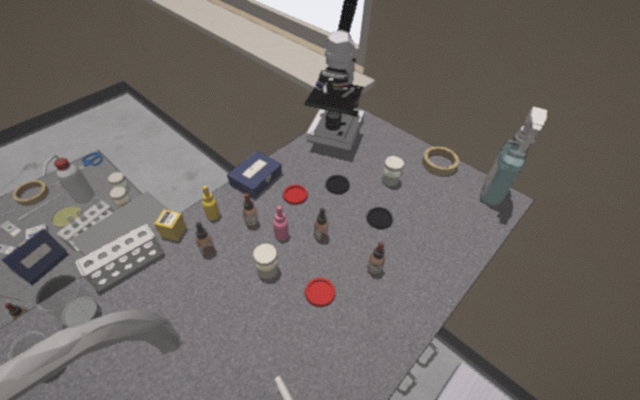

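View pics/top0.png

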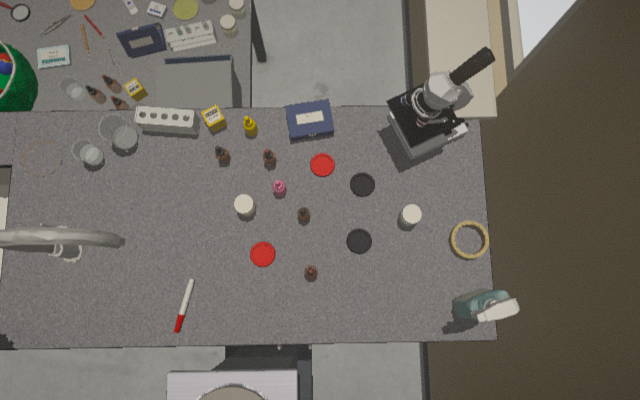

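Top view candidates are brown bottles at (222,155), (269,157), (303,215) and (311,272). The look-alikes are pink at (279,187) and yellow at (249,125). Red coasters are at (322,165) and (262,254), black ones at (362,184) and (358,241), and jars at (244,206) and (411,215). In the scene view, (204,238) and (321,225) look black-bulbed, while (250,210) and (377,258) look red. I'll check this in one crop and measure.

```bash
cat > h.py <<'E'
import numpy as np,cv2
def cam(f):
    R=cv2.Rodrigues(np.array(f["rvec"],float))[0];return R,np.array(f["tvec"],float).ravel()
def px2w(f,u,v,z=None):
    "pixel -> world at plane height z"
    R,t=cam(f);d=R.T@(np.linalg.inv(f["mtx"])@[u,v,1]);c=-R.T@t
    return c+d*(z-c[2])/d[2]
def cloud(f):
    R,t=cam(f);D=f["depth"];v,u=np.mgrid[:400,:640]
    p=(np.linalg.inv(f["mtx"])@np.stack([u.ravel(),v.ravel(),np.ones(u.size)]))*D.ravel()
    return ((p.T-t)@R).reshape(400,640,3)
def w2px(f,p): return cv2.projectPoints(np.array([p],float),np.array(f["rvec"],float),np.array(f["tvec"],float),f["mtx"],None)[0].ravel()
E
python3 - <<'E'
import pickle
from h import *
f=pickle.load(open("top.pkl","rb"));C=cloud(f)
print("base px",w2px(f,[0,0,0]),"cam",-cam(f)[0].T@cam(f)[1])
hsv=cv2.cvtColor(f["image"],cv2.COLOR_RGB2HSV)
for n,u,v in[("K",222,155),("R",269,157),("pink",279,187),("K",303,215),("R",311,272),("Y",249,125),("j",244,206),("j",411,215)]:
    w=C[v-16:v+17,u-16:u+17].reshape(-1,3);w=w[np.isfinite(w).all(1)]
    hi=w[:,2].max();s=w[w[:,2]>(0.05 if n!="j" else .06)]
    s2=w[w[:,2]>.02]
    print(n,"zmax %.3f"%hi,"mid",((s.min(0)+s.max(0))/2).round(3),"med",np.median(s,0).round(3),len(s),"ext",(s.max(0)-s.min(0)).round(3))
for n,u,v in[("cr1",322,165),("cr2",262,254),("ck1",362,184),("ck2",358,241)]:
    p=hsv[v-18:v+19,u-18:u+19]
    m=((p[...,1]>150) if n[1]=="r" else (p[...,2]<60)).astype(np.uint8)
    k,l,st,ce=cv2.connectedComponentsWithStats(m);i=1+st[1:,4].argmax()
    e=cv2.minEnclosingCircle(np.argwhere(l==i)[:,::-1].astype(np.float32))
    print(n,st[i],ce[i]+[u-18,v-18],e,px2w(f,ce[i][0]+u-18,ce[i][1]+v-18,.008).round(4))
cv2.imwrite("pics/c1.png",np.vstack([cv2.resize(pickle.load(open("scene.pkl","rb"))["image"][180:280,180:400,::-1],(792,360),interpolation=2),cv2.resize(f["image"][110:290,200:430,::-1][:,:],(306,240),interpolation=2)[:, :].copy() if 0 else cv2.copyMakeBorder(cv2.resize(f["image"][110:290,200:430,::-1],(306,238),interpolation=2),0,0,0,486,0)]))
E
```

```text
base px [230.61392242 436.11499561] cam [ 0.34900576 -0.22078493  1.25347553]
K zmax 1.253 mid [ 0.526 -0.09   0.652] med [0.684 0.022 0.075] 135 ext [0.353 0.261 1.203]
R zmax 1.253 mid [ 0.519 -0.151  0.652] med [ 0.673 -0.098  0.072] 124 ext [0.34  0.139 1.203]
pink zmax 1.253 mid [ 0.482 -0.164  0.652] med [ 0.596 -0.124  0.074] 124 ext [0.265 0.113 1.203]
K zmax 1.253 mid [ 0.447 -0.194  0.652] med [ 0.527 -0.183  0.072] 131 ext [0.196 0.054 1.203]
R zmax 1.253 mid [ 0.375 -0.203  0.652] med [ 0.385 -0.2    0.074] 135 ext [0.052 0.036 1.203]
Y zmax 1.253 mid [ 0.562 -0.126  0.652] med [ 0.759 -0.048  0.071] 135 ext [0.427 0.19  1.203]
j zmax 1.253 mid [ 0.464 -0.116  0.657] med [ 0.554 -0.037  0.068] 315 ext [0.229 0.209 1.193]
j zmax 1.253 mid [ 0.447 -0.347  0.657] med [ 0.522 -0.448  0.068] 315 ext [0.196 0.252 1.193]
cr1 [  7   6  24  24 426] [322.0258216  164.36150235] ((18.107595443725586, 17.256328582763672), 11.895267486572266) [ 0.6643 -0.2318  0.008 ]
cr2 [  6   6  25  25 488] [262.18442623 253.8647541 ] ((18.185714721679688, 17.814285278320312), 12.465383529663086) [ 0.4331 -0.0754  0.008 ]
ck1 [13  8 18 11 44] [365.68181818 177.11363636] ((21.5, 13.0), 9.394247055053711) [ 0.6279 -0.3452  0.008 ]
ck2 [ 7 13 13 18 39] [350.8974359  245.76923077] ((13.5, 22.0), 9.708344459533691) [ 0.4495 -0.3013  0.008 ]
```

View pics/c1.png

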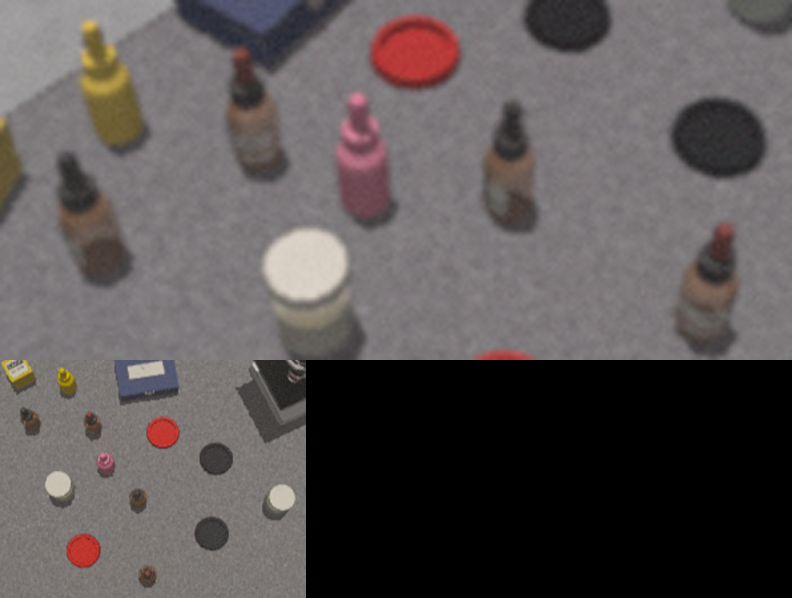

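Run:
```python
import pickle
from h import *
from bench import r
f=pickle.load(open("top.pkl","rb"));C=cloud(f);g=pickle.load(open("scene.pkl","rb"));G=cloud(g)
ok=f["depth"]>0;okg=g["depth"]>0
print("tcp px",w2px(f,r.get_obs()["tcp_pos"]))
s=C[200:270,:150][ok[200:270,:150]];s=s[s[:,2]>.1];print("spout",s.min(0).round(2),s.max(0).round(2))
s=C[ok];s=s[s[:,2]>.13];print("tall: y<.1",s[s[:,1]<.1].min(0).round(2),s[s[:,1]<.1].max(0).round(2))
P=np.vstack([C[ok],G[okg]])
for n,c in dict(K1=(.684,.022),R1=(.673,-.098),K2=(.527,-.183),R2=(.385,-.2)).items():
    for nm,A in(("top",C[ok]),("scn",G[okg])):
        w=A[np.hypot(A[:,0]-c[0],A[:,1]-c[1])<.03]
        o=[]
        for a,b in((.03,.055),(.058,.07),(.07,.08),(.08,.09),(.09,.12)):
            s=w[(w[:,2]>a)&(w[:,2]<b)]
            if len(s)>3:o.append((a,len(s),((s.min(0)+s.max(0))/2)[:2].round(3).tolist(),np.ptp(s,axis=0)[:2].round(3).tolist()))
        print(n,nm,w[:,2].max().round(3),*o,sep="\n  ")
v=cv2.cvtColor(f["image"],cv2.COLOR_RGB2HSV)[...,2];v=cv2.GaussianBlur(v,(5,5),0)
for u0,v0 in((362,184),(358,241)):
    m=(v[v0-18:v0+19,u0-18:u0+19]<75).astype(np.uint8)
    k,l,st,ce=cv2.connectedComponentsWithStats(m);i=1+st[1:,4].argmax()
    print(st[i],px2w(f,*(ce[i]+[u0-18,v0-18]),.008).round(4))
R=cv2.Rodrigues(r.get_obs()["orientation"])[0];print(R.round(3))
```

```text
tcp px [-82.7562798  315.78580313]
spout [0.43 0.18 0.1 ] [0.51 0.42 0.39]
tall: y<.1 [ 0.1  -0.72  0.13] [ 1.05 -0.39  0.65]
K1
  top
  0.108
  (0.03, 70, [0.686, 0.024], [0.029, 0.032])
  (0.058, 17, [0.684, 0.024], [0.018, 0.019])
  (0.07, 36, [0.689, 0.025], [0.021, 0.021])
  (0.08, 11, [0.688, 0.023], [0.013, 0.009])
  (0.09, 24, [0.688, 0.025], [0.01, 0.01])
K1
  scn
  0.105
  (0.03, 136, [0.685, 0.028], [0.028, 0.031])
  (0.058, 36, [0.682, 0.028], [0.012, 0.02])
  (0.07, 60, [0.687, 0.027], [0.021, 0.021])
  (0.08, 18, [0.685, 0.028], [0.007, 0.01])
  (0.09, 41, [0.687, 0.027], [0.01, 0.011])
R1
  top
  0.107
  (0.03, 55, [0.674, -0.097], [0.025, 0.031])
  (0.058, 14, [0.675, -0.096], [0.015, 0.023])
  (0.07, 33, [0.677, -0.097], [0.017, 0.02])
  (0.08, 8, [0.674, -0.096], [0.005, 0.017])
  (0.09, 23, [0.677, -0.096], [0.009, 0.012])
R1
  scn
  0.105
  (0.03, 120, [0.675, -0.093], [0.029, 0.031])
  (0.058, 32, [0.675, -0.092], [0.016, 0.018])
  (0.07, 49, [0.678, -0.094], [0.021, 0.021])
  (0.08, 17, [0.676, -0.093], [0.008, 0.01])
  (0.09, 34, [0.677, -0.094], [0.011, 0.011]
[... 449 characters left out ...]
09, 33, [0.529, -0.18], [0.01, 0.01])
R2
  top
  0.106
  (0.03, 51, [0.385, -0.199], [0.031, 0.029])
  (0.058, 10, [0.386, -0.198], [0.024, 0.027])
  (0.07, 43, [0.386, -0.199], [0.019, 0.022])
  (0.08, 4, [0.384, -0.199], [0.017, 0.007])
  (0.09, 24, [0.386, -0.199], [0.012, 0.012])
R2
  scn
  0.106
  (0.03, 130, [0.385, -0.195], [0.031, 0.03])
  (0.058, 36, [0.385, -0.192], [0.021, 0.011])
  (0.07, 63, [0.386, -0.196], [0.022, 0.018])
  (0.08, 16, [0.386, -0.196], [0.011, 0.009])
  (0.09, 40, [0.386, -0.196], [0.012, 0.01])
[  7   7  23  23 423] [ 0.6086 -0.3346  0.008 ]
[  7   6  24  25 455] [ 0.4613 -0.3214  0.008 ]
[[-0.892  0.453 -0.001]
 [ 0.453  0.892 -0.001]
 [-0.    -0.002 -1.   ]]
```

Colours are confirmed: black bulbs at top-view pixels (222,155) and (303,215), red at (269,157) and (311,272). I'll raise the arm above the tap first, then sweep it across.

Request:
step_arm(
  moves=[
    [0, 0, -50, 0, 0, 0, 50],
    [0, 0, -100, 0, 0, 0, 50],
    [0, 0, -150, 0, 0, 0, 50],
    [0, 0, -200, 0, 0, 0, 50],
    [0, 0, -250, 0, 0, 0, 50],
    [0, 0, -270, 0, 0, 0, 50],
    [0, 0, -270, 0, 0, 0.15, 50],
    [0, 0, -270, 0, 0, 0.28, 50],
  ],
  grip_force=40,
)

```text
clock: 0.9
tcp_pos: [0.3057, 0.602, 0.5019]
orientation: [-1.159, -2.92, -0.002]
contact_force: [0.2, 0.3, -0.3]
grip_width: 0.0499
gripper_force: 0.0
```

Request:
step_arm(
  moves=[
    [-40, -24, 0, 0, 0, 0.1, 50],
    [-80, -49, 0, 0, 0, 0.2, 50],
    [-120, -73, 0, 0, 0, 0.3, 50],
    [-160, -98, 0, 0, 0, 0.41, 50],
    [-200, -122, 0, 0, 0, 0.51, 50],
    [-239, -146, 0, 0, 0, 0.61, 50],
    [-279, -171, 0, 0, 0, 0.72, 50],
    [-319, -195, 0, 0, 0, 0.82, 50],
  ],
)

```text
clock: 1.7
tcp_pos: [0.4061, 0.2396, 0.501]
orientation: [-2.225, -2.218, 0.001]
contact_force: [0.7, 0.7, 0.6]
grip_width: 0.0501
gripper_force: 0.0
```

Request:
step_arm(
  moves=[
    [-48, 9, 0, 0, 0, 0, 50],
    [-96, 18, 0, 0, 0, 0, 50],
    [-144, 27, 0, 0, 0, 0, 50],
    [-192, 36, 0, 0, 0, 0, 50],
    [-240, 45, 0, 0, 0, 0, 50],
    [-288, 54, 0, 0, 0, 0, 50],
    [-336, 64, 0, 0, 0, 0, 50],
    [-380, 70, 0, 0, 0, 0, 50],
  ],
)

```text
clock: 2.5
tcp_pos: [0.4762, -0.1406, 0.5013]
orientation: [2.221, 2.222, 0.001]
contact_force: [0.5, 0.1, 0.2]
grip_width: 0.0502
gripper_force: 0.0
```

Run:
```python
from bench import r
import pickle
from h import *
f=r.grab_frame("wrist");pickle.dump(f,open("w1.pkl","wb"))
cv2.imwrite("pics/w1.png",f["image"][:,:,::-1]);print(r.get_obs()["tcp_pos"],-cam(f)[0].T@cam(f)[1],r.get_obs()["joints"].round(2))
for p in((.386,-.197,.1),(.53,-.181,.1),(.433,-.075,0),(.461,-.321,0)):print(w2px(f,p))
```

```text
[ 0.47531748 -0.14823487  0.50146538] [ 0.47564911 -0.06856236  0.64414312] [-0.66 -0.    0.85  1.57  0.01  1.57  0.18]
[274.14160032 182.53799635]
[352.84324902 174.02877396]
[302.06866097 112.76288285]
[316.4904696  225.72428112]
```

View pics/w1.png

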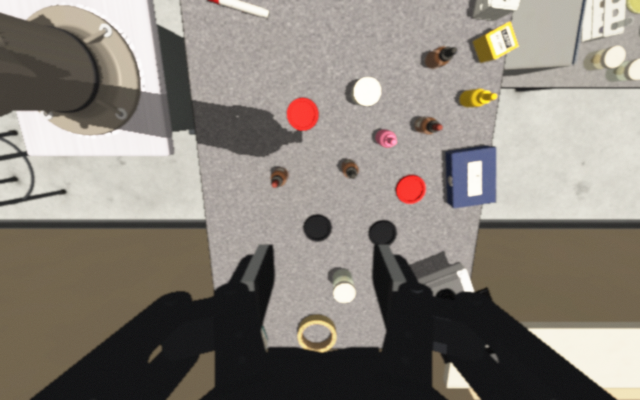

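The wrist view shows the red coasters at (302,114) and (410,189) and the black ones at (317,228) and (382,232). The bottles are at (279,178), (349,169), (430,125) and (443,56). I'll measure from this view.

```bash
cat >> h.py <<'E'
def bot(f,c,lo=.07,hi=.115,rad=.03):
    A=cloud(f)[f["depth"]>0];w=A[(np.hypot(A[:,0]-c[0],A[:,1]-c[1])<rad)&(A[:,2]>lo)&(A[:,2]<hi)]
    return ((w.min(0)+w.max(0))/2)[:2].round(4),np.ptp(w,axis=0).round(3),len(w)
def coast(f,u,v,red,n=22):
    u=int(u);v=int(v);h=cv2.cvtColor(cv2.GaussianBlur(f["image"],(3,3),0),cv2.COLOR_RGB2HSV)[v-n:v+n+1,u-n:u+n+1]
    m=((h[...,1]>150) if red else (h[...,2]<70)).astype(np.uint8)
    k,l,st,ce=cv2.connectedComponentsWithStats(m);i=1+st[1:,4].argmax()
    c=st[i][:2]+(st[i][2:4]-1)/2
    return px2w(f,*(c+[u-n,v-n]),.009).round(4)[:2],st[i].tolist()
E
python3 - <<'E'
import pickle
from h import *
f=pickle.load(open("w1.pkl","rb"))
for n,c in dict(K1=(.687,.026),R1=(.677,-.095),K2=(.53,-.181),R2=(.386,-.197)).items():print(n,bot(f,c),bot(f,c,.02,.05)[0])
for n,a in dict(cr1=(410,189,1),cr2=(302,114,1),ck1=(382,232,0),ck2=(317,228,0)).items():print(n,coast(f,*a))
print("jars",bot(f,(.554,-.037),.055,.08,.04)[0],bot(f,(.522,-.448),.055,.08,.04)[0])
E
```

```text
K1 (array([0.6872, 0.0237]), array([0.02 , 0.022, 0.034]), 182) [0.6839 0.0233]
R1 (array([ 0.6767, -0.0973]), array([0.018, 0.021, 0.034]), 143) [ 0.6722 -0.0977]
K2 (array([ 0.53  , -0.1834]), array([0.021, 0.021, 0.034]), 113) [ 0.5283 -0.1815]
R2 (array([ 0.3865, -0.2007]), array([0.021, 0.022, 0.034]), 117) [ 0.3874 -0.195 ]
cr1 (array([ 0.6632, -0.2314]), [8, 8, 29, 28, 645])
cr2 (array([ 0.4334, -0.0773]), [7, 6, 31, 33, 798])
ck1 (array([ 0.6094, -0.3459]), [9, 11, 27, 34, 601])
ck2 (array([ 0.4623, -0.3217]), [9, 9, 27, 26, 541])
jars [ 0.5543 -0.0371] [ 0.5228 -0.4503]
```

Request:
step_arm(
  moves=[
    [-8, 12, 45, 0, 0, 0, 50],
    [-17, 25, 90, 0, 0, 0, 50],
    [-26, 40, 135, 0, 0, 0, 50],
    [-35, 54.5, 180, 0, 0, 0, 50],
    [-35, 54.5, 230, 0, 0, 0, 50],
    [-35, 54.5, 280, 0, 0, 0, 50],
    [-35, 54.5, 325, 0, 0, 0, 50],
    [-35, 54.5, 325, 0, 0, 0, 50],
  ],
)

```text
clock: 3.35
tcp_pos: [0.5268, -0.1714, 0.1709]
orientation: [-2.214, -2.216, 0.011]
contact_force: [-0.3, 0.2, -0.1]
grip_width: 0.05
gripper_force: 0.0
```

Run:
```python
from bench import r
from h import *
f=r.grab_frame("wrist")
cv2.imwrite("pics/w2.png",f["image"][:,:,::-1]);print(r.get_obs()["tcp_pos"],r.get_obs()["joints"].round(2),cv2.Rodrigues(r.get_obs()["orientation"])[0].round(3).tolist())
print(bot(f,(.53,-.183)),bot(r.grab_frame("top"),(.53,-.183)))
```

```text
[ 0.52907376 -0.17261272  0.17441508] [-0.4   0.44  0.78  1.93 -0.38  0.93  0.58] [[-0.0, 1.0, -0.006], [1.0, 0.0, 0.0], [0.0, -0.006, -1.0]]
(array([ 0.5302, -0.1815]), array([0.022, 0.019, 0.035]), 634) (array([ 0.5281, -0.1863]), array([0.015, 0.012, 0.03 ]), 25)
```

View pics/w2.png

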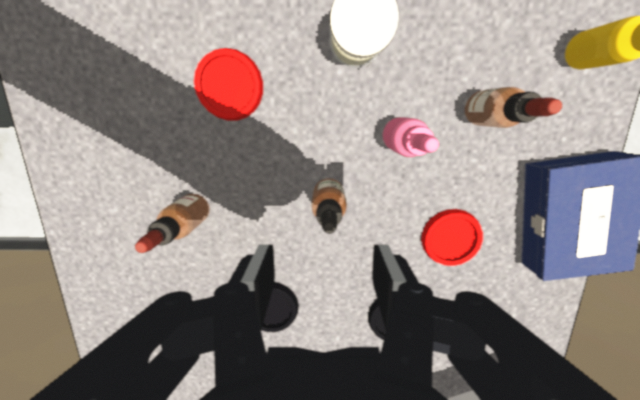

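The bottle is centred between the fingers at about (329,205). The TCP still needs to go about 10 mm toward −y.

Request:
step_arm(
  moves=[
    [-10, 1, 0, 0, 0, 0, 50],
    [-10, 1, 20, 0, 0, 0, 50],
    [-10, 1, 45, 0, 0, 0, 50],
    [-10, 1, 70, 0, 0, 0, 50],
    [-10, 1, 95, 0, 0, 0, 50],
    [-10, 1, 114, 0, 0, 0, 50],
    [-10, 1, 114, 0, 0, 0, 50],
    [-10, 1, 114, 0, 0, 0, 50],
  ],
)

```text
clock: 4.25
tcp_pos: [0.5337, -0.1841, 0.0644]
orientation: [2.219, 2.22, 0.003]
contact_force: [-0.0, 0.4, 0.6]
grip_width: 0.0503
gripper_force: 0.0
```

Request:
step_arm(
  moves=[
    [1, -3, 6, 0, 0, 0, 50],
    [1, -3, 6, 0, 0, 0, 35],
    [1, -3, 6, 0, 0, 0, 28],
    [1, -3, 6, 0, 0, 0, 22],
    [1, -3, 6, 0, 0, 0, 15],
    [1, -3, 6, 0, 0, 0, 15],
    [1, -3, 6, 0, 0, 0, 15],
    [1, -3, 6, 0, 0, 0, 15],
  ],
)

```text
clock: 5.05
tcp_pos: [0.5295, -0.1822, 0.0569]
orientation: [2.22, 2.222, 0.001]
contact_force: [-0.8, 1.5, 6.2]
grip_width: 0.0219
gripper_force: 39.0
```

Request:
step_arm(
  moves=[
    [0, 0, -20, 0, 0, 0, 15],
    [0, 0, -45, 0, 0, 0, 15],
    [0, 0, -60, 0, 0, 0, 15],
    [-30, -15, -60, 0, 0, 0, 15],
    [-60, -30, -60, 0, 0, 0, 15],
    [-95, -46, -60, 0, 0, 0, 15],
    [-125, -60, -60, 0, 0, 0, 15],
    [-139, -67, -60, 0, 0, 0, 15],
  ],
  grip_force=50,
)

```text
clock: 5.85
tcp_pos: [0.46, -0.3244, 0.1166]
orientation: [2.224, 2.217, -0.002]
contact_force: [0.3, 0.2, -1.1]
grip_width: 0.0214
gripper_force: 49.0
```

Run:
```python
from bench import r
from h import *
f=r.grab_frame("wrist")
cv2.imwrite("pics/w3.png",f["image"][:,:,::-1]);o=r.get_obs();print(o["tcp_pos"],o["orientation"],o["grip_width"])
f=r.grab_frame("wrist");o=r.get_obs();print(o["tcp_pos"]);print(w2px(f,(.462,-.3215,.009)),w2px(f,(*o["tcp_pos"][:2],.06)),coast(f,*w2px(f,(.433,-.0765,.009)),1))
```

```text
[ 0.45904197 -0.3259607   0.11676776] [ 2.22590207  2.21475018 -0.00349401] 0.021698031362356106
[ 0.46027049 -0.32385394  0.11652335]Traceback (most recent call last):
  File "<stdin>", line 5, in <module>
  File "h.py", line 19, in coast
    k,l,st,ce=cv2.connectedComponentsWithStats(m);i=1+st[1:,4].argmax()
                                                      ~~~~~~~~~~~~~~~^^
ValueError: attempt to get argmax of an empty sequence
```

View pics/w3.png

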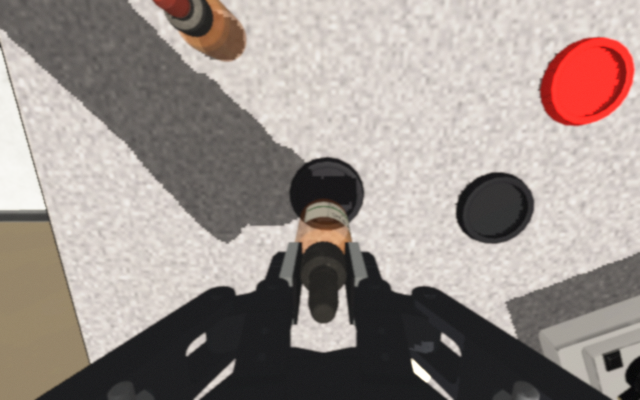

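The wrist view shows the bottle held upright with the coaster centred below it at about (326,190). I'll nudge 2 mm and lower.

Request:
step_arm(
  moves=[
    [2, 2, 0, 0, 0, 0, 15],
    [2, 2, 15, 0, 0, 0, 15],
    [2, 2, 30, 0, 0, 0, 15],
    [2, 2, 42, 0, 0, 0, 15],
    [2, 2, 50, 0, 0, 0, 15],
    [2, 2, 54, 0, 0, 0, 15],
    [2, 2, 54, 0, 0, 0, 15],
    [2, 2, 54, 0, 0, 0, 15],
  ],
)

```text
clock: 6.75
tcp_pos: [0.4643, -0.3194, 0.0624]
orientation: [2.22, 2.222, -0.0]
contact_force: [0.1, -0.2, -0.9]
grip_width: 0.0214
gripper_force: 49.0
```

Request:
step_arm(
  moves=[
    [-2, -2, 1, 0, 0, 0, 15],
    [-2, -2, 1, 0, 0, 0, 25],
    [-2, -2, 1, 0, 0, 0, 32],
    [-2, -2, 1, 0, 0, 0, 42],
    [-2, -2, 1, 0, 0, 0, 50],
    [-2, -2, 1, 0, 0, 0, 50],
    [-2, -2, -40, 0, 0, 0, 50],
    [-2, -2, -80, 0, 0, 0, 50],
  ],
)

```text
clock: 7.55
tcp_pos: [0.4613, -0.3208, 0.1424]
orientation: [-2.219, -2.22, 0.002]
contact_force: [-0.0, -0.8, 0.6]
grip_width: 0.0498
gripper_force: 0.0
```

```bash
cat > c.py <<'E'
import sys
from bench import r
from h import *
f=r.grab_frame("wrist");o=r.get_obs();print("tcp",o["tcp_pos"].round(4),o["orientation"].round(3))
t=r.grab_frame("top")
for n,c in eval(sys.argv[1]).items():
    for k,g in(("w",f),("t",t)):
        try:print(n,k,bot(g,c,.065,.12),bot(g,c,.02,.055)[0])
        except ValueError:print(n,k,"none")
if len(sys.argv)>2: cv2.imwrite(sys.argv[2],f["image"][:,:,::-1])
E
python3 c.py "dict(K2=(.462,-.3215),R2=(.3865,-.199))"
```

```text
tcp [ 0.4642 -0.3238  0.149 ] [2.217 2.216 0.003]
K2 w (array([ 0.462, -0.321]), array([0.022, 0.018, 0.044]), 941) [ 0.4622 -0.3171]
K2 t none
R2 w (array([ 0.3864, -0.2007]), array([0.022, 0.022, 0.04 ]), 1583) [ 0.3872 -0.2011]
R2 t none
```

Request:
step_arm(
  moves=[
    [0, 0, -20, 0, 0, 0, 50],
    [25, -16, -20, 0, 0, 0, 50],
    [60, -38, -20, 0, 0, 0, 50],
    [95, -60, -20, 0, 0, 0, 50],
    [122, -76, -20, 0, 0, 0, 50],
    [122, -76, -20, 0, 0, 0, 50],
    [122, -76, -20, 0, 0, 0, 50],
  ],
  grip_force=50,
)

```text
clock: 8.35
tcp_pos: [0.3864, -0.1987, 0.1624]
orientation: [2.218, 2.224, 0.002]
contact_force: [-0.1, 0.6, -0.0]
grip_width: 0.0501
gripper_force: 0.0
```

```bash
python3 c.py "dict(R2=(.3865,-.199))"
```

```text
tcp [ 0.3868 -0.1996  0.1626] [2.219e+00 2.222e+00 1.000e-03]
R2 w (array([ 0.3857, -0.1986]), array([0.022, 0.019, 0.04 ]), 711) [ 0.3857 -0.1962]
R2 t none
```

Aligned, so I'll descend to z ≈ 0.058.

Request:
step_arm(
  moves=[
    [0, -1, 25, 0, 0, 0, 50],
    [0, -1, 50, 0, 0, 0, 50],
    [0, -1, 75, 0, 0, 0, 50],
    [0, -1, 95, 0, 0, 0, 50],
    [0, -1, 104, 0, 0, 0, 50],
    [0, -1, 104, 0, 0, 0, 50],
    [0, -1, 104, 0, 0, 0, 50],
  ],
)

```text
clock: 9.15
tcp_pos: [0.3855, -0.2001, 0.0587]
orientation: [2.221, 2.221, -0.0]
contact_force: [-0.5, 0.1, 0.0]
grip_width: 0.0501
gripper_force: 0.0
```

Request:
step_arm(
  moves=[
    [0, 0, 0, 0, 0, 0, 35],
    [0, 0, 0, 0, 0, 0, 28],
    [0, 0, 0, 0, 0, 0, 22],
    [0, 0, 0, 0, 0, 0, 15],
    [0, 0, 0, 0, 0, 0, 15],
    [0, 0, 0, 0, 0, 0, 15],
    [0, 0, 0, 0, 0, 0, 15],
  ],
)

```text
clock: 9.85
tcp_pos: [0.3859, -0.1993, 0.059]
orientation: [2.219, 2.222, 0.002]
contact_force: [-0.1, 0.3, 6.7]
grip_width: 0.0216
gripper_force: 48.5
```

Request:
step_arm(
  moves=[
    [0, 0, -25, 0, 0, 0, 15],
    [0, 0, -55, 0, 0, 0, 15],
    [15, 6, -60, 0, 0, 0, 15],
    [45, 17, -60, 0, 0, 0, 15],
    [80, 30, -60, 0, 0, 0, 15],
    [110, 42, -60, 0, 0, 0, 15],
    [123, 47, -60, 0, 0, 0, 15],
    [123, 47, -60, 0, 0, 0, 15],
  ],
)

```text
clock: 10.65
tcp_pos: [0.4326, -0.0744, 0.1183]
orientation: [-2.216, -2.227, -0.0]
contact_force: [0.4, -0.5, -0.9]
grip_width: 0.0215
gripper_force: 49.2
```

```bash
python3 c.py "dict(R2=(.433,-.0765))" pics/w4.png
```

```text
tcp [ 0.4319 -0.076   0.1183] [ 2.218  2.224 -0.   ]
R2 w none
R2 t none
```

View pics/w4.png

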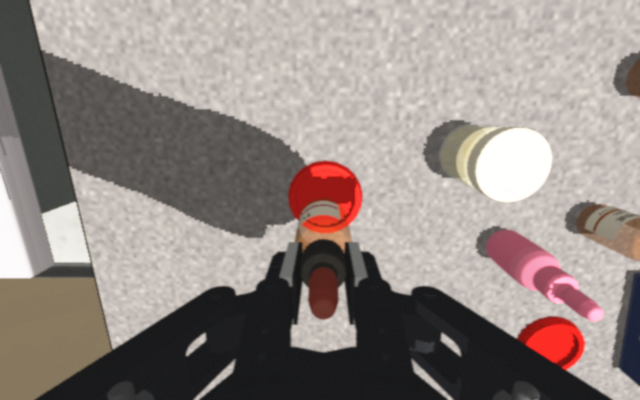

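The red-bulb bottle is above the red coaster, which is centred at (325,195). The TCP is within 1 mm, so I'll lower and release.

Request:
step_arm(
  moves=[
    [-0.5, 1, 15, 0, 0, 0, 15],
    [-0.5, 1, 30, 0, 0, 0, 15],
    [-0.5, 1, 42, 0, 0, 0, 15],
    [-0.5, 1, 50, 0, 0, 0, 15],
    [-0.5, 1, 54, 0, 0, 0, 15],
    [-0.5, 1, 55, 0, 0, 0, 15],
    [-0.5, 1, 55, 0, 0, 0, 15],
  ],
)

```text
clock: 11.45
tcp_pos: [0.433, -0.0771, 0.0635]
orientation: [2.221, 2.222, 0.0]
contact_force: [0.5, -0.5, -0.1]
grip_width: 0.0214
gripper_force: 49.2
```

Request:
step_arm(
  moves=[
    [0, 0, 0, 0, 0, 0, 25],
    [0, 0, 0, 0, 0, 0, 32],
    [0, 0, 0, 0, 0, 0, 42],
    [0, 0, 0, 0, 0, 0, 50],
    [0, 0, 0, 0, 0, 0, 50],
    [0, 0, -40, 0, 0, 0, 50],
    [0, 0, -85, 0, 0, 0, 50],
    [0, 0, -110, 0, 0, 0, 50],
  ],
)

```text
clock: 12.25
tcp_pos: [0.4337, -0.0774, 0.1755]
orientation: [2.221, 2.22, 0.002]
contact_force: [0.3, 0.2, -0.5]
grip_width: 0.0502
gripper_force: 0.0
```

```bash
python3 c.py "dict(R2=(.433,-.0765),R1=(.677,-.097))"
```

```text
tcp [ 0.4355 -0.0776  0.1779] [2.22  2.218 0.008]
R2 w (array([ 0.4332, -0.0762]), array([0.022, 0.019, 0.044]), 677) [ 0.4331 -0.0733]
R2 t (array([ 0.4308, -0.0831]), array([0.015, 0.009, 0.019]), 21) [ 0.4322 -0.083 ]
R1 w (array([ 0.6767, -0.0971]), array([0.022, 0.022, 0.039]), 1095) [ 0.6751 -0.0964]
R1 t (array([ 0.6769, -0.0968]), array([0.019, 0.02 , 0.042]), 72) [ 0.6735 -0.0968]
```

Request:
step_arm(
  moves=[
    [-3, 35, 0, 0, 0, 0, 50],
    [-7, 80, 0, 0, 0, 0, 50],
    [-10, 125, 0, 0, 0, 0, 50],
    [-13, 170, 0, 0, 0, 0, 50],
    [-17, 215, 0, 0, 0, 0, 50],
    [-19.5, 242, 0, 0, 0, 0, 50],
    [-19.5, 242, 0, 0, 0, 0, 50],
    [-19.5, 242, 0, 0, 0, 0, 50],
  ],
)

```text
clock: 13.15
tcp_pos: [0.674, -0.0963, 0.1715]
orientation: [-2.22, -2.221, 0.003]
contact_force: [-0.7, -0.3, 0.6]
grip_width: 0.0496
gripper_force: 0.0
```

```bash
python3 c.py "dict(R1=(.677,-.097))"
```

```text
tcp [ 0.6735 -0.0963  0.1719] [-2.22  -2.22   0.003]
R1 w (array([ 0.6783, -0.0953]), array([0.022, 0.019, 0.039]), 654) [ 0.6784 -0.0935]
R1 t (array([ 0.6769, -0.1002]), array([0.019, 0.013, 0.044]), 42) [ 0.6733 -0.0989]
```

Request:
step_arm(
  moves=[
    [-0.5, 4, 15, 0, 0, 0, 50],
    [-0.5, 4, 40, 0, 0, 0, 50],
    [-0.5, 4, 70, 0, 0, 0, 50],
    [-0.5, 4, 95, 0, 0, 0, 50],
    [-0.5, 4, 110, 0, 0, 0, 50],
    [-0.5, 4, 114, 0, 0, 0, 50],
    [-0.5, 4, 114, 0, 0, 0, 50],
  ],
)

```text
clock: 13.95
tcp_pos: [0.6787, -0.0965, 0.0591]
orientation: [-2.22, -2.222, 0.001]
contact_force: [0.3, -0.7, 0.3]
grip_width: 0.0503
gripper_force: 0.0
```

Request:
step_arm(
  moves=[
    [0, 0, 0, 0, 0, 0, 35],
    [0, 0, 0, 0, 0, 0, 28],
    [0, 0, 0, 0, 0, 0, 22],
    [0, 0, 0, 0, 0, 0, 15],
    [0, 0, 0, 0, 0, 0, 15],
    [0, 0, 0, 0, 0, 0, 15],
    [0, 0, 0, 0, 0, 0, 15],
  ],
)

```text
clock: 14.65
tcp_pos: [0.6798, -0.0967, 0.0606]
orientation: [2.219, 2.222, 0.002]
contact_force: [-0.1, -0.7, 6.2]
grip_width: 0.0213
gripper_force: 48.6
```

Request:
step_arm(
  moves=[
    [0, 0, -25, 0, 0, 0, 15],
    [0, 0, -55, 0, 0, 0, 15],
    [-15, -2, -60, 0, 0, 0, 15],
    [-50, -5, -60, 0, 0, 0, 15],
    [-90, -10, -60, 0, 0, 0, 15],
    [-120, -14, -60, 0, 0, 0, 15],
    [-134.5, -15.5, -60, 0, 0, 0, 15],
    [-134.5, -15.5, -60, 0, 0, 0, 15],
  ],
)

```text
clock: 15.45
tcp_pos: [0.6622, -0.2342, 0.119]
orientation: [2.225, 2.217, -0.002]
contact_force: [-0.6, 0.1, 0.4]
grip_width: 0.0216
gripper_force: 49.0
```

```bash
python3 c.py "dict()" pics/w5.png
```

```text
tcp [ 0.6632 -0.2313  0.1188] [-2.221 -2.22  -0.   ]
```

View pics/w5.png

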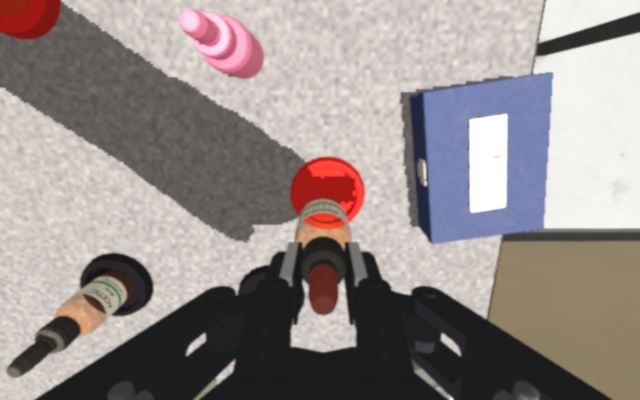

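The red-bulb bottle is over the second red coaster, centred at (327,191), and black bottle 2 is seated at (117,285). I'll lower and release.

Request:
step_arm(
  moves=[
    [0, 0.5, 15, 0, 0, 0, 15],
    [0, 0.5, 30, 0, 0, 0, 15],
    [0, 0.5, 42, 0, 0, 0, 15],
    [0, 0.5, 50, 0, 0, 0, 15],
    [0, 0.5, 54, 0, 0, 0, 15],
    [0, 0.5, 55, 0, 0, 0, 15],
    [0, 0.5, 55, 0, 0, 0, 15],
  ],
)

```text
clock: 16.25
tcp_pos: [0.6638, -0.2308, 0.0646]
orientation: [-2.22, -2.222, -0.0]
contact_force: [-2.3, 1.3, 4.0]
grip_width: 0.0215
gripper_force: 49.2
```

Request:
step_arm(
  moves=[
    [0, 0, 0, 0, 0, 0, 25],
    [0, 0, 0, 0, 0, 0, 32],
    [0, 0, 0, 0, 0, 0, 42],
    [0, 0, 0, 0, 0, 0, 50],
    [0, 0, 0, 0, 0, 0, 50],
    [0, 0, -40, 0, 0, 0, 50],
    [0, 0, -85, 0, 0, 0, 50],
    [0, 0, -110, 0, 0, 0, 50],
  ],
)

```text
clock: 17.05
tcp_pos: [0.6652, -0.2321, 0.178]
orientation: [2.218, 2.219, 0.002]
contact_force: [0.4, -0.6, 0.3]
grip_width: 0.05
gripper_force: 0.0
```

```bash
python3 c.py "dict(R1=(.6635,-.2315),K1=(.687,.024))"
```

```text
tcp [ 0.6667 -0.233   0.1816] [2.215 2.216 0.006]
R1 w (array([ 0.6633, -0.2295]), array([0.022, 0.019, 0.044]), 668) [ 0.6632 -0.2265]
R1 t (array([ 0.659 , -0.2251]), array([0.014, 0.012, 0.012]), 4) [ 0.6573 -0.2289]
K1 w none
K1 t none
```

Request:
step_arm(
  moves=[
    [40, 3, 0, 0, 0, 0, 50],
    [85, 7, 0, 0, 0, 0, 50],
    [130, 10, 0, 0, 0, 0, 50],
    [175, 14, 0, 0, 0, 0, 50],
    [220, 18, 0, 0, 0, 0, 50],
    [256, 21, 0, 0, 0, 0, 50],
    [256, 21, 0, 0, 0, 0, 50],
    [256, 21, 0, 0, 0, 0, 50],
  ],
)

```text
clock: 17.95
tcp_pos: [0.6844, 0.0265, 0.1732]
orientation: [-2.217, -2.225, 0.002]
contact_force: [-0.5, -1.8, 0.2]
grip_width: 0.05
gripper_force: 0.0
```

```bash
python3 c.py "dict(K1=(.687,.024))"
```

```text
tcp [0.6844 0.0244 0.1736] [-2.221e+00 -2.222e+00  2.000e-03]
K1 w (array([0.6887, 0.026 ]), array([0.022, 0.019, 0.04 ]), 649) [0.6887 0.028 ]
K1 t (array([0.6884, 0.0249]), array([0.021, 0.021, 0.041]), 78) [0.6872 0.0246]
```

Request:
step_arm(
  moves=[
    [1, 3.5, 15, 0, 0, 0, 50],
    [1, 3.5, 40, 0, 0, 0, 50],
    [1, 3.5, 70, 0, 0, 0, 50],
    [1, 3.5, 95, 0, 0, 0, 50],
    [1, 3.5, 110, 0, 0, 0, 50],
    [1, 3.5, 115, 0, 0, 0, 50],
    [1, 3.5, 115, 0, 0, 0, 50],
  ],
)

```text
clock: 18.75
tcp_pos: [0.6882, 0.0253, 0.0588]
orientation: [-2.221, -2.221, 0.001]
contact_force: [0.2, 0.8, 0.3]
grip_width: 0.0501
gripper_force: 0.0
```

Request:
step_arm(
  moves=[
    [0, 0, 0, 0, 0, 0, 35],
    [0, 0, 0, 0, 0, 0, 28],
    [0, 0, 0, 0, 0, 0, 22],
    [0, 0, 0, 0, 0, 0, 15],
    [0, 0, 0, 0, 0, 0, 15],
    [0, 0, 0, 0, 0, 0, 15],
    [0, 0, 0, 0, 0, 0, 15],
  ],
)

```text
clock: 19.45
tcp_pos: [0.689, 0.026, 0.0606]
orientation: [2.22, 2.222, 0.002]
contact_force: [-1.5, -0.5, 5.7]
grip_width: 0.0214
gripper_force: 48.6
```

Lift high so the bottle passes over the one already placed.

Request:
step_arm(
  moves=[
    [0, 0, -25, 0, 0, 0, 15],
    [0, 0, -65, 0, 0, 0, 15],
    [0, 0, -105, 0, 0, 0, 15],
    [0, 0, -135, 0, 0, 0, 15],
    [-25, -5, -140, 0, 0, 0, 15],
    [-65, -14, -140, 0, 0, 0, 15],
    [-110, -24, -140, 0, 0, 0, 15],
    [-150, -33, -140, 0, 0, 0, 15],
  ],
)

```text
clock: 20.25
tcp_pos: [0.6547, -0.1258, 0.1996]
orientation: [2.22, 2.222, 0.0]
contact_force: [0.3, -0.0, -0.6]
grip_width: 0.0213
gripper_force: 49.0
```

Request:
step_arm(
  moves=[
    [-40, -10, 0, 0, 0, 0, 15],
    [-85, -22, 0, 0, 0, 0, 15],
    [-130, -33, 0, 0, 0, 0, 15],
    [-170, -40, 0, 0, 0, 0, 15],
    [-200, -46, 0, 0, 0, 0, 15],
    [-211, -46, 0, 0, 0, 0, 15],
    [-211, -46, 0, 0, 0, 0, 15],
  ],
)

```text
clock: 20.95
tcp_pos: [0.6089, -0.3368, 0.1994]
orientation: [2.223, 2.219, -0.001]
contact_force: [0.3, -0.0, -0.6]
grip_width: 0.0213
gripper_force: 49.1
```

```bash
python3 c.py "dict()" pics/w6.png
```

```text
tcp [ 0.6099 -0.3345  0.1991] [-2.220e+00 -2.222e+00 -1.000e-03]
```

View pics/w6.png

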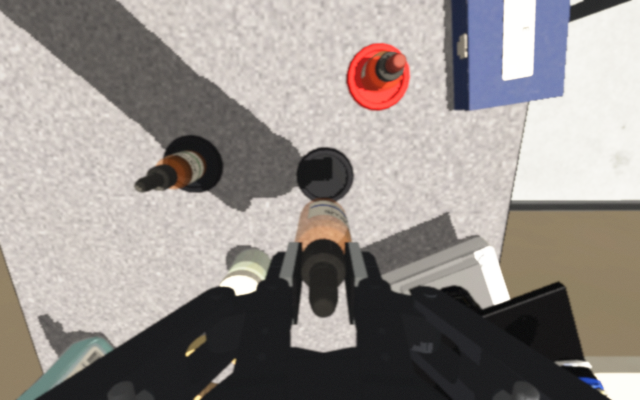

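The empty black coaster is at (325,174), below the held bottle, and the microscope is at lower right. I'll check the coaster centre and the clearance to the microscope.

Run:
```python
from bench import r
from h import *
import pickle
f=r.grab_frame("wrist");print(px2w(f,325,174,.009),w2px(f,(.609,-.335,.009)))
t=pickle.load(open("top.pkl","rb"))
for g in(t,pickle.load(open("scene.pkl","rb"))):
    A=cloud(g)[g["depth"]>0];A=A[(A[:,2]>.1)&(A[:,2]<.4)&(A[:,0]>.5)&(A[:,0]<.9)&(A[:,1]<-.25)&(A[:,1]>-.6)]
    d=np.hypot(A[:,0]-.609,A[:,1]+.335);i=d.argsort()[5];print(A[i],d[i])
```

```text
[ 0.61222549 -0.32958176  0.009     ] [322.09229351 178.75586251]
[ 0.67796882 -0.4328274   0.15226985] 0.11969502293190253
[ 0.66804015 -0.438767    0.14255923] 0.11938730595192146
```

Run:
```python
from bench import r
from h import *
f=r.grab_frame("wrist");h=cv2.cvtColor(cv2.GaussianBlur(f["image"],(3,3),0),cv2.COLOR_RGB2HSV)
p=h[140:203,290:362,2];m=(p<75).astype(np.uint8);k,l,st,ce=cv2.connectedComponentsWithStats(m)
i=1+st[1:,4].argmax();print(st[i]);c=(st[i][:2]+(st[i][2:4]-1)/2)+[290,140];print(c,px2w(f,*c,.009))
for y in range(146,202,6):
    x=np.where(m[y-140])[0];print(y,x.min()+290 if len(x) else 0,x.max()+290 if len(x) else 0)
print(coast(f,379,77,1,36),r.get_obs()["tcp_pos"])
```

```text
[   4   13   57   49 2193]
[322. 177.] [ 0.60918267 -0.33231492  0.009     ]
146 0 0
152 0 0
158 306 340
164 298 345
170 296 348
176 294 349
182 295 349
188 298 348
194 301 345
200 307 339
(array([ 0.664 , -0.2321]), [3, 8, 61, 65, 2581]) [ 0.61090946 -0.33231404  0.19892008]
```

Request:
step_arm(
  moves=[
    [-0.5, -1, 30, 0, 0, 0, 15],
    [-0.5, -1, 65, 0, 0, 0, 15],
    [-0.5, -1, 95, 0, 0, 0, 15],
    [-0.5, -1, 115, 0, 0, 0, 15],
    [-0.5, -1, 126, 0, 0, 0, 15],
    [-0.5, -1, 132, 0, 0, 0, 15],
    [-0.5, -1, 135, 0, 0, 0, 15],
    [-0.5, -1, 135, 0, 0, 0, 15],
  ],
)

```text
clock: 21.95
tcp_pos: [0.6094, -0.3357, 0.0653]
orientation: [2.219, 2.222, 0.001]
contact_force: [-0.6, -0.1, -1.0]
grip_width: 0.0213
gripper_force: 49.2
```

Request:
step_arm(
  moves=[
    [0, 0, 0, 0, 0, 0, 25],
    [0, 0, 0, 0, 0, 0, 32],
    [0, 0, 0, 0, 0, 0, 42],
    [0, 0, 0, 0, 0, 0, 50],
    [0, 0, 0, 0, 0, 0, 50],
    [0, 0, -40, 0, 0, 0, 50],
    [0, 0, -85, 0, 0, 0, 50],
    [0, 0, -130, 0, 0, 0, 50],
  ],
)

```text
clock: 22.75
tcp_pos: [0.6082, -0.3354, 0.1955]
orientation: [-2.22, -2.221, 0.001]
contact_force: [0.3, 0.2, 0.9]
grip_width: 0.0498
gripper_force: 0.0
```

Request:
step_arm(
  moves=[
    [15, -25, -45, 0, 0, 0, 50],
    [30, -50, -90, 0, 0, 0, 50],
    [45, -75, -130, 0, 0, 0, 50],
    [60, -100, -170, 0, 0, 0, 50],
    [80, -130, -200, 0, 0, 0, 50],
    [100, -130, -200, 0, 0, 0, 50],
    [100, -130, -200, 0, 0, 0, 50],
  ],
)

```text
clock: 23.45
tcp_pos: [0.4788, -0.2335, 0.3955]
orientation: [2.216, 2.226, 0.007]
contact_force: [-0.3, 0.1, -0.3]
grip_width: 0.0499
gripper_force: 0.0
```

```bash
python3 c.py "dict(K1=(.609,-.335),K2=(.462,-.3215),R1=(.6635,-.2315),R2=(.433,-.0765),jar1=(.554,-.037),jar2=(.522,-.449))" pics/w7.png
```

```text
tcp [ 0.4789 -0.2344  0.3947] [2.217 2.226 0.004]
K1 w (array([ 0.6082, -0.3368]), array([0.02 , 0.021, 0.043]), 209) [ 0.6071 -0.3354]
K1 t none
K2 w (array([ 0.4629, -0.3224]), array([0.021, 0.02 , 0.043]), 188) [ 0.4621 -0.3195]
K2 t (array([ 0.4639, -0.3214]), array([0.023, 0.02 , 0.046]), 70) [ 0.4617 -0.3207]
R1 w (array([ 0.662 , -0.2315]), array([0.021, 0.022, 0.044]), 246) [ 0.6572 -0.2308]
R1 t none
R2 w (array([ 0.4334, -0.0786]), array([0.022, 0.022, 0.043]), 251) [ 0.4338 -0.0817]
R2 t none
jar1 w (array([ 0.5546, -0.0396]), array([0.048, 0.043, 0.005]), 1055) [ 0.551  -0.0455]
jar1 t (array([ 0.5546, -0.036 ]), array([0.046, 0.047, 0.009]), 271) [ 0.5553 -0.0418]
jar2 w (array([ 0.5228, -0.4499]), array([0.046, 0.046, 0.005]), 531) [ 0.5221 -0.4379]
jar2 t (array([ 0.5213, -0.4482]), array([0.047, 0.048, 0.01 ]), 282) [ 0.5163 -0.445 ]
```

View pics/w7.png

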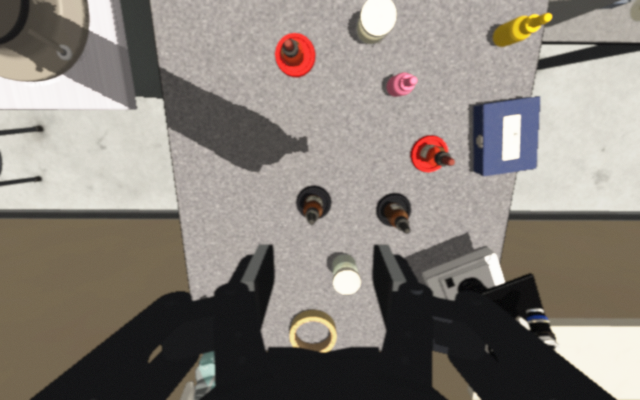

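All four bottles sit in the right coasters: red at (295,55) and (430,153), black at (314,203) and (395,211). The jars haven't moved, and the arm is clear of everything.

```bash
python3 -c "
from bench import r
print(r.hand_in())"
```

```text
the job is handed in; nothing more can be done
None
```

I handed the job in at about 24 s with all four dropper bottles upright in coasters matching their bulbs, each within about 3 mm of centre by the camera, and both jars where they stood; the hand-in returned no verdict.

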